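Pause the pump, then feed the fish

TASK

Give the fish a feed without the current sweeping it away: with the fingertips, lightly press the long pause key on the pump controller (the box with the dial) right down for a moment and let it spring back, then do the same with the large round feed key on top of the automatic feeder on the tank, and draw the hand clear. Leave all other keys, the dial and everything else on the shelf as they are, and do not lift or shift the controller.

Things in the scene. Friction and masses are not known exactly. Their poses are not given: they have to be found in the camera images.
- controller: Pump controller: low white box 95 x 140 x 33 mm (x, y, z) standing loose on rubber feet (about 0.45 kg); origin at the centre of its underside, z up. On its top (33 mm up): a black speed dial near the middle, one long grey bar-shaped key near its +y end (the pause key), two small round keys near its -y end. Its top edges are rounded by 6 mm.
- pause_key_top (a point): Centre of the top face of the pump controller's pause key: a bar 40 mm along the controller's x by 14 mm along its y, standing 6.5 mm above the case, 39.5 mm above the shelf. It moves with the key. The dial's rim is 38 mm away, the small keys over 100 mm.
- pause_key (a joint): Spring key: value 0 when up, grows to 0.005 m when pressed fully down. Starts to move at about 1.2 N, is fully down at about 5 N and springs back up when let go; it switches at 3 mm of travel. Push straight down; more than 20 N on the device counts as rough.
- dial_top (a point): Centre of the top of the controller's black speed dial, 36 mm across, 14 mm above the case (47 mm above the shelf). Not to be turned.
- dial (a joint): Turn of the speed dial in rad, 0 at the start, held by light friction. To be left alone.
- mode_key (a joint): One of the two small round keys (12 mm across, 22 mm to +x and to -x of the middle line) on the controller. Spring key: value 0 when up, grows to 0.005 m when pressed fully down. To be left alone.
- wave_key (a joint): The other small round key on the controller. Spring key: value 0 when up, grows to 0.005 m when pressed fully down. To be left alone.
- tank: Glass cube aquarium, 200 x 200 mm on plan (its mat 210 x 210), 205 mm high, fixed; origin at the centre of its underside. A cover glass (top at 209 mm) carries the feeder; a 14 mm high LED bar (top at 219 mm) lies on its rear (+x) rim. Besides the tank with its feeder nothing on the shelf is higher than 150 mm.
- feeder: Automatic fish feeder clamped on the tank's cover: white box 90 x 115 x 55 mm (x, y, z), a clear round food drum 56 mm across sticking 57 mm out of its -x face. Origin at the centre of the box's underside, 209 mm above the shelf. On its top (264 mm above the shelf): one large round grey key (feed), a dark display near the +x edge and two small square keys near its -y edge. It does not give way.
- feed_key_top (a point): Centre of the top face of the feeder's feed key: the large round one, 25 mm across, standing 6.5 mm above the box, 270.5 mm above the shelf. It moves with the key. The small square keys are 70 mm or more away.
- feed_key (a joint): Spring key: value 0 when up, grows to 0.005 m when pressed fully down. Starts to move at about 1.2 N, is fully down at about 5 N and springs back up when let go; it switches at 3 mm of travel. Push straight down; more than 20 N on the device counts as rough.
- set_key (a joint): Small square key (10 x 10 mm) on the feeder. Spring key: value 0 when up, grows to 0.005 m when pressed fully down. To be left alone.
- clock_key (a joint): The other small square key on the feeder. Spring key: value 0 when up, grows to 0.005 m when pressed fully down. To be left alone.
- dimmer: Lamp dimmer: white box 75 x 120 x 28 mm standing loose, with three equal round keys (18 mm across) in a row along its y and no dial; origin at the centre of its underside. To be left alone.
- dim_key0 (a joint): Round key of the dimmer, at its +y end. Spring key: value 0 when up, grows to 0.005 m when pressed fully down. To be left alone.
- dim_key1 (a joint): Round key of the dimmer, the middle one. Spring key: value 0 when up, grows to 0.005 m when pressed fully down. To be left alone.
- dim_key2 (a joint): Round key of the dimmer, at its -y end. Spring key: value 0 when up, grows to 0.005 m when pressed fully down. To be left alone.
- canister: Closed green plastic fish food canister, 67 mm across, 97 mm high, loose, standing near the controller; origin at the centre of its underside. To be left alone.
- tongs: Stainless feeding tongs, 180 mm long (along their x), 25 mm wide, 6 mm high, lying loose before the controller; origin under their middle. To be left alone.
- dish: White ceramic dish, 90 mm across, 22 mm high, loose; origin at the centre of its underside. To be left alone.
- ring: Clear acrylic feeding ring, 80 mm across outside, 66 mm inside, 10 mm high, lying loose beyond the controller; origin at the centre of its underside. To be left alone.
- tray (a joint): Pull-out tray in the low oak riser at the back: 0 as it stands at the start (half out towards the robot), grows when pulled farther out, in m. To be left alone.
- scraper: Magnetic algae scraper, black, 42 x 70 x 32 mm, lying loose in the pull-out tray; origin at the centre of its underside. To be left alone.

How it is judged:
By the outcome, as a careful person would: the job done as asked, in the order asked, and still so for the second after the job is handed in, with the robot touching nothing.
It also fails if it takes over 48 s, if anything falls off the work surface, if the arm or the gripper's body presses on something with over 40 N, if the wrist force passes 120 N, or if a joint passes its speed limit or range.

ROBOT

A 6-joint arm with a two-finger parallel gripper is mounted at the origin on the work surface. World frame = base frame: x ahead of the robot, y to its left, z up, the work surface at z = 0. Lengths are in m, angles in rad, forces in N, time in s.
With the tool pointing down it reaches from about 0.35 to 0.775 m from the base axis. Payload 7.3 kg.
Tool frame: the origin (TCP) lies at the centre of the arm's flange, where the gripper is bolted on; the fingertips stand 178 mm ahead of it and the grasp point (between the pads) lies robot.pinch_z ahead of it (robot.pinch_z is the distance from the TCP to the grasp point, in m); x points along the fingers, z is the direction in which the jaws open and shut, and the axes are right-handed (so a half turn about x gives the same grasp; the last joint's range is limited). The gripper opens to 92 mm and grips with 3 to 60 N. Pads are 19 mm wide; open, the fingers measure 130 mm over their backs; the gripper's body (75 mm by 190 mm) begins 47 mm behind the grasp point.
Start: joints at [-1.45, 0.342, 1.524, -0, 1.275, -0.146], TCP at [0.138, -0.506, 0.405] pointing down, gripper open.
Joint ranges: [-2.53, 2.53], [-0.77, 2.02], [0.04, 2.7], [-1, 4.14], [0.28, 2.66], [-3.11, 3.11]. Speed limits (rad/s): [2.57, 2.57, 3.14, 3.14, 3.14, 3.14].

INTERFACE

Orientations are given as [roll, pitch, yaw] about the fixed x, y, z axes, in that order (R = Rz(yaw) Ry(pitch) Rx(roll)).
In Python, from cell import robot gives the robot as it stands.
- The arm moves only by the shell command python3 -m jog 'ROWS' [FORCE]. ROWS is JSON, a list of rows, each an object of numbers: "fingers": the closure, from 0 (fully open) to 1 (shut); "x", "y", "z": the shift along the tool's x, y, z in cm; "spin": the turn about the tool's x in degrees. A call has 1 to 5 rows; each row is the pose to reach, as a shift and turn from the pose commanded when the call began, along the tool's axes at that moment; what a row does not reach only later rows make up. A row lasts 1/8 s, in which the tool goes at most 62.5 mm and 10.7 degrees, less where a joint would pass 70% of its speed; a pose out of reach is approached as far as the arm can. A call with a gripper value outside its range is refused whole. The fingers move at their own pace and stop on an object; FORCE is the grip in N (left out, the last holds). Time passes only in rows, so rows that repeat a pose let the fingers close. It gives the time, the measured TCP pose, the force and the opening at its end, in the units of the state.
- robot.observe(): the state, without advancing time (a new reading comes with each control period).
- robot.read_camera(name): name is "scene" or "top"; returns a dict with "color" (384x512x3 uint8, red, green, blue), "mtx" (3x3 intrinsics, pixels), "k1" (the pictures are not rectified: a ray, as slopes to the right and down, at radius r is drawn at 1 + k1 r^2 times it, then the intrinsics apply), "view" (4x4, takes a point from world to camera coordinates). Camera axes: x right, y down, z forward; pixel columns grow to the right and rows downward; lengths in m; the calibration is good to about 2 mm. A picture is of the moment at which its call begins. There is no depth.
- robot.hand_in(): hands the job in, once; it reports no verdict.
Trained networks look in a picture, given as the dict that the camera call returned (one of the last four; its "shot" number tells which), for a name from the list of things; names that differ only in an ending like _2 or _b are one class to them, and where a whole thing is asked for, a point or a joint stands for the part that bears it (a point fixed in the world has none). Each returns a list of dicts, best first, with "conf" (0 to 1); they miss things now and then, are a little off and sometimes report something else, mostly with a low value. They report only what shows in the picture. A call takes as long as a camera call.
- robot.look_for(target, picture): "xy" ([column, row] in pixels, amid what is visible of it).
The state is a dict: "time": time; "qpos": joint angles; "qvel": joint speeds; "joint_efforts": joint torques, N m; "tool_pos": TCP position; "tool_rot": TCP orientation; "contact_force": force on the tool from outside, world axes, zero at the start; "torque": the same for the moment, N m; "opening": finger opening in m.
Only numpy, scipy, OpenCV 4.12 (cv2) and the standard library are available. Lean on these libraries where they do the work, as an engineer would, in place of code of your own. Each camera call takes 0.05 s, during which the arm holds its last target. There are 200 camera calls.

## Working session

There is one attempt and no reset: what is moved stays moved. The work goes in short steps, Python scripts to look and compute and a shell command to move; the robot and the scene stay as the last step left them, time stands still between calls to the robot, and variables do not carry over. Pictures are saved under pics/ and viewed, on a budget of 10 in all, crops included, one or two more only if the job needs it, and the job is handed in when it is done.

```bash
mkdir -p pics
cat > h.py <<'E'
import numpy as np, cv2
from cell import robot
def ray(p,xy):
    K=p["mtx"];D=np.array([p["k1"],0,0,0,0.])
    u=cv2.undistortPoints(np.array([[xy]],float),np.array(K,float),D)[0,0]
    V=np.array(p["view"]);R=V[:3,:3];o=-R.T@V[:3,3]
    return o,R.T@np.array([u[0],u[1],1.])
def at_z(p,xy,z):
    o,d=ray(p,xy);return o+d*(z-o[2])/d[2]
def proj(p,X):
    V=np.array(p["view"]);D=np.array([p["k1"],0,0,0,0.])
    return cv2.projectPoints(np.array(X,float).reshape(-1,1,3),cv2.Rodrigues(V[:3,:3])[0],V[:3,3],np.array(p["mtx"],float),D)[0][:,0]
def tri(a,xa,b,xb):
    o1,d1=ray(a,xa);o2,d2=ray(b,xb)
    s=np.linalg.lstsq(np.c_[d1,-d2],o2-o1,rcond=None)[0]
    P,Q=o1+s[0]*d1,o2+s[1]*d2
    return (P+Q)/2,np.linalg.norm(P-Q)
E
python3 - <<'E'
from h import *
np.set_printoptions(precision=4,suppress=True)
s=robot.observe();print(s,robot.pinch_z)
P={}
for c in("scene","top"):
    p=P[c]=robot.read_camera(c);cv2.imwrite(f"pics/{c}0.png",p["color"][:,:,::-1])
    V=np.array(p["view"]);print(c,-V[:3,:3].T@V[:3,3])
Z=dict(pause_key_top=.0395,dial_top=.047,feed_key_top=.2705,controller=.02,tank=.1,feeder=.24,dimmer=.028,canister=.05,tongs=.006,dish=.02,ring=.01,scraper=.05)
for t,z in Z.items():
    for c in P:
        for d in robot.look_for(t,P[c])[:2]: print(t,c,d["xy"],round(d["conf"],2),at_z(P[c],d["xy"],z))
E
```

```text
{'time': 0.0, 'qpos': array([-1.45  ,  0.3427,  1.525 , -0.    ,  1.2754, -0.146 ]), 'qvel': array([ 0.0009, -0.0002,  0.0004, -0.0002, -0.0016, -0.0008]), 'joint_efforts': array([  0.0002, -43.1237, -24.4219,   0.0718,   0.0558,  -0.0001]), 'tool_pos': array([ 0.1384, -0.5063,  0.404 ]), 'tool_rot': array([3.0042, 1.5692, 1.7003]), 'contact_force': array([-0.1896, -0.0519,  0.5848]), 'torque': array([0.0068, 0.0016, 0.036 ]), 'opening': 0.09176624926028179} 0.1592
scene [0.6487 0.5152 0.8882]
top [0.4754 0.0084 1.2474]
pause_key_top scene [268.6, 338.8] 0.69 [0.5794 0.2896 0.0395]
dial_top scene [268.1, 313.2] 0.57 [0.568 0.235 0.047]
dial_top top [196.4, 196.7] 0.65 [0.5842 0.2348 0.047 ]
feed_key_top scene [235.8, 98.7] 0.51 [ 0.5431 -0.247   0.2705]
feed_key_top top [354.7, 202.6] 0.65 [ 0.5469 -0.2434  0.2705]
controller scene [270.6, 321.2] 0.74 [0.5641 0.2459 0.02  ]
controller scene [238.1, 335.5] 0.36 [0.644  0.2626 0.02  ]
controller top [196.0, 203.9] 0.57 [0.5617 0.2408 0.02  ]
tank scene [242.1, 151.0] 0.76 [ 0.5379 -0.2228  0.1   ]
tank top [332.6, 210.6] 0.88 [ 0.5337 
[... 322 characters left out ...]
1.9] 0.7 [ 0.5329 -0.233   0.028 ]
canister scene [228.3, 271.6] 0.85 [0.639  0.1151 0.05  ]
canister top [231.4, 180.5] 0.58 [0.6389 0.1163 0.05  ]
tongs scene [312.8, 320.6] 0.83 [0.4651 0.2618 0.006 ]
tongs top [208.3, 234.7] 0.59 [0.4558 0.1989 0.006 ]
dish scene [246.5, 240.8] 0.67 [0.5766 0.0235 0.02  ]
dish top [265.8, 200.3] 0.95 [ 0.5738 -0.0003  0.02  ]
dish top [363.7, 205.9] 0.38 [ 0.5537 -0.3389  0.02  ]
ring scene [218.4, 319.5] 0.83 [0.6825 0.2131 0.01  ]
ring scene [306.0, 322.8] 0.41 [0.483  0.2645 0.01  ]
scraper scene [190.7, 244.1] 0.76 [0.7201 0.0198 0.05  ]
scraper scene [229.5, 267.5] 0.65 [0.6343 0.1049 0.05  ]
scraper top [266.6, 160.6] 0.52 [ 0.7071 -0.0032  0.05  ]
```

View pics/scene0.png

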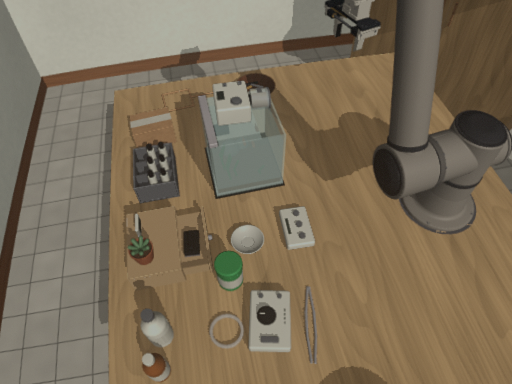

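View pics/top0.png

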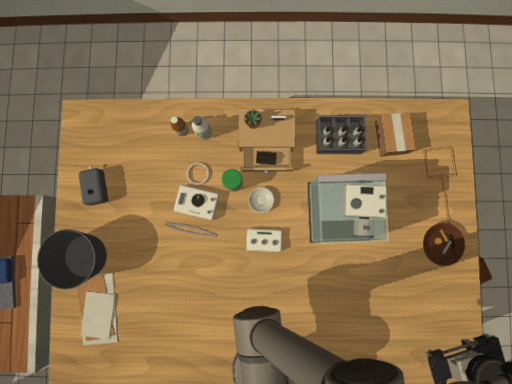

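The scene picture shows the controller at about (270,320), with its pause bar near (269,339). The feeder is on the tank at about (233,102), and the top view shows both as well. I'll zoom in on the two devices.

Run:
```python
from h import *
s=cv2.imread("pics/scene0.png");t=cv2.imread("pics/top0.png")
def c(i,x,y):return cv2.resize(i[y-30:y+30,x-40:x+40],(400,300),interpolation=cv2.INTER_CUBIC)
cv2.imwrite("pics/z0.png",np.vstack([np.hstack([c(s,270,320),c(s,236,100)]),np.hstack([c(t,196,203),c(t,366,203)])]))
```

```text
(no output)
```

View pics/z0.png

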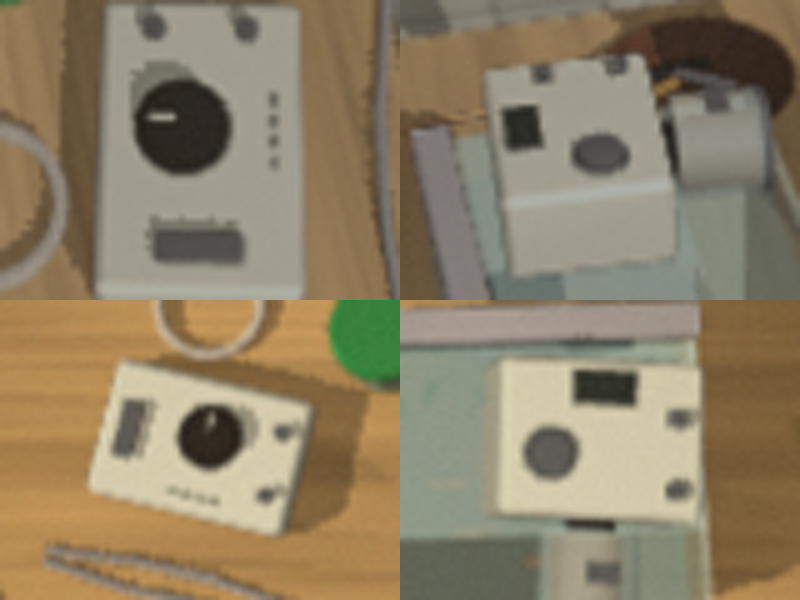

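```bash
cat >> h.py <<'E'
from scipy.spatial.transform import Rotation as Ro
def R_tool(): return Ro.from_euler("xyz",robot.observe()["tool_rot"]).as_matrix()
np.set_printoptions(precision=4,suppress=True)
E
python3 - <<'E'
from h import *
s=robot.read_camera("scene");t=robot.read_camera("top")
P=(269.6,339);p=(181.8,199);F=(236.2,100.8);f=(356.2,203.6)
print(tri(s,P,t,p),at_z(s,P,.0395),at_z(t,p,.0395))
print(tri(s,F,t,f),at_z(s,F,.2705),at_z(t,f,.2705))
c=[at_z(t,(156+a/5,173+(b-300)/5),.03) for a,b in((122,360),(312,403),(285,535),(90,490))]
c=np.array(c);print(c);y=(c[0]+c[3]-c[1]-c[2])/2;print("ctrl y ang",np.degrees(np.arctan2(y[1],y[0])),np.linalg.norm(y))
c=[at_z(t,(326+(a-400)/5,173+(b-300)/5),.264) for a,b in((500,360),(700,368),(697,522),(498,517))];print(np.array(c))
R=R_tool();print(R)
E
```

```text
(array([0.5773, 0.2881, 0.031 ]), np.float64(0.0012403132639290057)) [0.5774 0.2905 0.0395] [0.5771 0.286  0.0395]
(array([ 0.5434, -0.2493,  0.2622]), np.float64(0.00268690532588053)) [ 0.5435 -0.2386  0.2705] [ 0.5441 -0.2474  0.2705]
[[0.6264 0.2941 0.03  ]
 [0.5964 0.1624 0.03  ]
 [0.506  0.1798 0.03  ]
 [0.5367 0.3141 0.03  ]]
ctrl y ang 77.12429253860142 0.13639197365837002
[[ 0.5965 -0.2221  0.264 ]
 [ 0.5919 -0.3344  0.264 ]
 [ 0.5061 -0.3295  0.264 ]
 [ 0.5093 -0.2187  0.264 ]]
[[ 0.      0.9646  0.2636]
 [-0.0001  0.2636 -0.9646]
 [-1.     -0.      0.0001]]
```

```bash
cat > d.py <<'E'
import sys
from h import *
# delta (cm) from measured TCP to fingertip target x y z, in tool axes; spin to bring jaw axis to given world angle
x,y,z,a=map(float,sys.argv[1:5]);o=robot.observe();R=R_tool()
print("rows cm",R.T@(np.array([x,y,z+.178])-o["tool_pos"])*100,"spin",-(a-np.degrees(np.arctan2(R[1,2],R[0,2]))),"tcp",o["tool_pos"],"xaxis",R[:,0],"F",o["contact_force"],"t",o["time"])
E
python3 -m jog '[{"fingers":1,"x":-5,"spin":-10},{"fingers":1,"x":-10,"spin":-20},{"fingers":1,"x":-11,"y":5,"z":-3,"spin":-30},{"fingers":1,"x":-11,"y":9,"z":-7,"spin":-40},{"fingers":1,"x":-11,"y":13,"z":-10,"spin":-50}]'
python3 d.py .47 -.10 .34 -12.9; python3 d.py .577 .288 .12 -12.9
```

```text
rows cm [-11.3289  42.6985 -30.4619] spin -61.81369500429884 tcp [ 0.1384 -0.5064  0.4047] xaxis [ 0.     -0.0001 -1.    ] F [-0.3642 -0.6244  0.1442] t 1.4
rows cm [ 10.6685  63.2493 -65.0699] spin -61.81369500429884 tcp [ 0.1384 -0.5064  0.4047] xaxis [ 0.     -0.0001 -1.    ] F [-0.3642 -0.6244  0.1442] t 1.4$[0]: bad value
```

```bash
python3 -m jog '[{"fingers":1.0,"x":-5,"y":0,"z":0,"spin":-10},{"fingers":1.0,"x":-10,"y":0,"z":0,"spin":-20},{"fingers":1.0,"x":-11,"y":5,"z":-3,"spin":-30},{"fingers":1.0,"x":-11,"y":9,"z":-7,"spin":-40},{"fingers":1.0,"x":-11,"y":13,"z":-10,"spin":-50}]'
python3 d.py .47 -.10 .34 -12.9; python3 d.py .577 .288 .12 -12.9
```

```text
time: 2.02
tool_pos: [0.238, -0.3739, 0.515]
tool_rot: [-0.52, 1.57, -0.946]
contact_force: [0.3, 0.0, -0.1]
opening: 0.0462
rows cm [-0.3033 34.5297  9.8072] spin -11.506861136301373 tcp [ 0.238  -0.3739  0.515 ] xaxis [ 0.0005 -0.0006 -1.    ] F [ 0.2505  0.0049 -0.0927] t 2.025
rows cm [21.6771 74.2921  3.5035] spin -11.506861136301373 tcp [ 0.238  -0.3739  0.515 ] xaxis [ 0.0005 -0.0006 -1.    ] F [ 0.2505  0.0049 -0.0927] t 2.025
```

```bash
python3 -m jog '[{"fingers":1.0,"x":0,"y":5.8,"z":1.5,"spin":-5},{"fingers":1.0,"x":0,"y":11.6,"z":3,"spin":-11.5},{"fingers":1.0,"x":0,"y":17.5,"z":5,"spin":-11.5},{"fingers":1.0,"x":0,"y":23.5,"z":6.5,"spin":-11.5},{"fingers":1.0,"x":0,"y":29.5,"z":8,"spin":-11.5}]'
python3 d.py .577 .288 .12 -12.9
```

```text
time: 2.65
tool_pos: [0.4344, -0.1393, 0.5149]
tool_rot: [-0.522, 1.57, -0.753]
contact_force: [-0.1, -0.1, -0.4]
opening: 0.001
rows cm [21.6772 44.872   4.094 ] spin -0.3189668832240802 tcp [ 0.4344 -0.1393  0.5149] xaxis [ 0.0007 -0.0006 -1.    ] F [-0.0718 -0.0877 -0.4312] t 2.65
```

```bash
python3 -m jog '[{"fingers":1.0,"x":0,"y":6,"z":1,"spin":0},{"fingers":1.0,"x":1,"y":12,"z":2,"spin":0},{"fingers":1.0,"x":3,"y":18,"z":2,"spin":0},{"fingers":1.0,"x":5,"y":23.5,"z":3,"spin":0},{"fingers":1.0,"x":7,"y":29,"z":3,"spin":0}]'
python3 d.py .577 .288 .12 -12.9
```

```text
time: 3.28
tool_pos: [0.5295, 0.1362, 0.444]
tool_rot: [-0.164, 1.57, -0.395]
contact_force: [-0.0, 0.2, -0.4]
opening: 0.0003
rows cm [14.5955 15.8662  1.1455] spin -0.3096574412087474 tcp [0.5295 0.1362 0.444 ] xaxis [ 0.0005 -0.0002 -1.    ] F [-0.0336  0.2397 -0.3617] t 3.275
```

```bash
python3 -m jog '[{"fingers":1.0,"x":3,"y":5.5,"z":0.4,"spin":0},{"fingers":1.0,"x":6,"y":10.5,"z":0.8,"spin":0},{"fingers":1.0,"x":10,"y":15,"z":1.1,"spin":0},{"fingers":1.0,"x":14,"y":15.8,"z":1.1,"spin":0},{"fingers":1.0,"x":14.6,"y":15.8,"z":1.1,"spin":0}]'
python3 -m jog '[{"fingers":1.0,"x":3,"y":0,"z":0,"spin":0},{"fingers":1.0,"x":5,"y":0,"z":0,"spin":0},{"fingers":1.0,"x":5,"y":0,"z":0,"spin":0}]'
python3 d.py .577 .288 .0395 -12.9
python3 - <<'E'
from h import *
s=robot.read_camera("scene");t=robot.read_camera("top")
o=robot.observe();tip=o["tool_pos"]+R_tool()[:,0]*.178
ims=[]
for p in (s,t):
    im=p["color"][:,:,::-1].copy();q=proj(p,[tip,[.577,.288,.0395]]);print(q)
    x,y=map(int,q[1]);x0=max(x-40,0);y0=min(y-30,384-60)
    ims.append(cv2.resize(im[y0:y0+60,x0:x0+80],(400,300),interpolation=cv2.INTER_CUBIC));print(x0,y0)
cv2.imwrite("pics/a1.png",np.hstack(ims))
E
```

```text
time: 3.9
tool_pos: [0.575, 0.2861, 0.2952]
tool_rot: [-2.546, 1.564, -2.775]
contact_force: [-1.8, -0.4, 0.4]
opening: 0.0001
time: 4.28
tool_pos: [0.5759, 0.2848, 0.249]
tool_rot: [-2.385, 1.57, -2.616]
contact_force: [0.3, 0.1, 1.0]
opening: 0.0003
rows cm [3.1464 0.3422 0.0322] spin -0.3710183022874691 tcp [0.5759 0.2848 0.249 ] xaxis [-0.0009 -0.0005 -1.    ] F [0.334  0.0571 0.9815] t 4.275
[[269.5966 332.2792]
 [269.5073 337.8376]]
229 307
[[179.7091 198.2324]
 [181.2018 199.0402]]
141 169
```

View pics/a1.png

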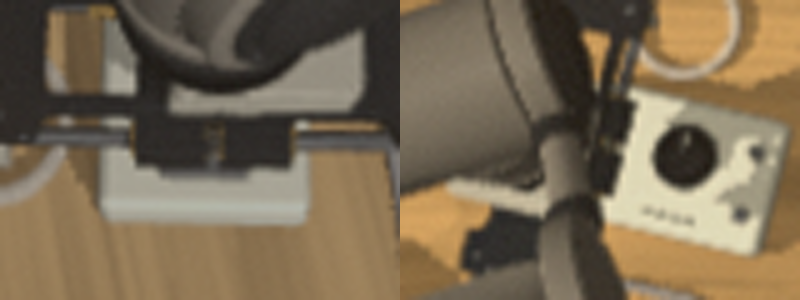

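The fingertips are about 3 cm above the bar. A sliver of grey key shows beneath them at about (205,172) in the left crop, and the dial is clear. I'll correct by 3.5 mm and descend carefully.

```bash
python3 -m jog '[{"fingers":1.0,"x":1,"y":0.35,"z":0,"spin":0},{"fingers":1.0,"x":2,"y":0.35,"z":0,"spin":0},{"fingers":1.0,"x":2.6,"y":0.35,"z":0,"spin":0},{"fingers":1.0,"x":2.6,"y":0.35,"z":0,"spin":0},{"fingers":1.0,"x":2.6,"y":0.35,"z":0,"spin":0}]'
python3 d.py .577 .288 .0395 -12.9
python3 -m jog '[{"fingers":1.0,"x":0.3,"y":0,"z":0,"spin":0},{"fingers":1.0,"x":0.5,"y":0,"z":0,"spin":0},{"fingers":1.0,"x":0.5,"y":0,"z":0,"spin":0},{"fingers":1.0,"x":0.5,"y":0,"z":0,"spin":0}]'
python3 d.py .577 .288 .0395 -12.9
```

```text
time: 5.0
tool_pos: [0.5767, 0.289, 0.2227]
tool_rot: [0.236, 1.571, 0.005]
contact_force: [-0.6, 0.2, 0.9]
opening: 0.0004
rows cm [ 0.525  -0.0955  0.0516] spin -0.3141932752764731 tcp [0.5767 0.289  0.2227] xaxis [ 0.0002  0.     -1.    ] F [-0.5571  0.1733  0.8926] t 5.0
time: 5.5
tool_pos: [0.5766, 0.289, 0.2178]
tool_rot: [-0.496, 1.571, -0.726]
contact_force: [0.1, -0.4, 1.9]
opening: 0.0003
rows cm [ 0.0329 -0.089   0.0611] spin -0.3114447120810091 tcp [0.5766 0.289  0.2178] xaxis [ 0.0001 -0.0001 -1.    ] F [ 0.148  -0.3824  1.9412] t 5.5
```

```bash
for i in 1; do python3 -m jog '[{"fingers":1.0,"x":0.1,"y":0,"z":0,"spin":0},{"fingers":1.0,"x":0.2,"y":0,"z":0,"spin":0},{"fingers":1.0,"x":0.2,"y":0,"z":0,"spin":0}]';done
python3 -m jog '[{"fingers":1.0,"x":0.1,"y":0,"z":0,"spin":0},{"fingers":1.0,"x":0.1,"y":0,"z":0,"spin":0}]'
python3 d.py .577 .288 .0345 -12.9
```

```text
time: 5.88
tool_pos: [0.5766, 0.289, 0.2158]
tool_rot: [-0.324, 1.571, -0.555]
contact_force: [-1.1, -0.2, 3.9]
opening: 0.0004
time: 6.12
tool_pos: [0.5766, 0.289, 0.2148]
tool_rot: [-0.009, 1.571, -0.24]
contact_force: [-1.1, 0.1, 3.8]
opening: 0.0005
rows cm [ 0.2266 -0.0884  0.0582] spin -0.3161116973297222 tcp [0.5766 0.289  0.2148] xaxis [ 0.0002 -0.     -1.    ] F [-1.0792  0.058   3.7819] t 6.125
```

```bash
python3 -m jog '[{"fingers":1.0,"x":0.1,"y":0,"z":0,"spin":0},{"fingers":1.0,"x":0.1,"y":0,"z":0,"spin":0}]'
python3 -m jog '[{"fingers":1.0,"x":0.05,"y":0,"z":0,"spin":0},{"fingers":1.0,"x":0.1,"y":0,"z":0,"spin":0}]'
python3 d.py .577 .288 .0345 -12.9
```

```text
time: 6.38
tool_pos: [0.5766, 0.289, 0.2138]
tool_rot: [-0.026, 1.571, -0.257]
contact_force: [-0.8, -1.2, 4.6]
opening: 0.0004
time: 6.62
tool_pos: [0.5766, 0.289, 0.2128]
tool_rot: [-0.024, 1.571, -0.255]
contact_force: [-2.8, 0.2, 4.4]
opening: 0.0003
rows cm [ 0.0266 -0.0886  0.06  ] spin -0.3152696368501644 tcp [0.5766 0.289  0.2128] xaxis [ 0.0002 -0.     -1.    ] F [-2.8151  0.168   4.4176] t 6.625
```

```bash
python3 -m jog '[{"fingers":1.0,"x":0.05,"y":0,"z":0,"spin":0},{"fingers":1.0,"x":0.05,"y":0,"z":0,"spin":0}]'
python3 d.py .577 .288 .0345 -12.9
```

```text
time: 6.88
tool_pos: [0.5766, 0.289, 0.2127]
tool_rot: [0.169, 1.57, -0.062]
contact_force: [-3.6, -1.2, 8.3]
opening: 0.0002
rows cm [ 0.0205 -0.0902  0.062 ] spin -0.3108319859147244 tcp [0.5766 0.289  0.2127] xaxis [ 0.0003 -0.     -1.    ] F [-3.5936 -1.1935  8.2646] t 6.875
```

The key has bottomed: motion stopped and the force stepped up to 8 N. Releasing straight up.

```bash
python3 -m jog '[{"fingers":1.0,"x":-0.3,"y":0,"z":0,"spin":0},{"fingers":1.0,"x":-1,"y":0,"z":0,"spin":0},{"fingers":1.0,"x":-4,"y":0,"z":0,"spin":0},{"fingers":1.0,"x":-10,"y":0,"z":0,"spin":0},{"fingers":1.0,"x":-16,"y":0,"z":0,"spin":0}]'
python3 -m jog '[{"fingers":1.0,"x":-6,"y":0,"z":0,"spin":0},{"fingers":1.0,"x":-12,"y":0,"z":0,"spin":0},{"fingers":1.0,"x":-14,"y":-6,"z":0,"spin":0},{"fingers":1.0,"x":-14,"y":-12,"z":0,"spin":0},{"fingers":1.0,"x":-14,"y":-18,"z":0,"spin":0}]'
python3 d.py .544 -.244 .34 -12.9
python3 - <<'E'
from h import *
s=robot.read_camera("scene")
x,y=269,325
cv2.imwrite("pics/a2.png",cv2.resize(s["color"][290:350,230:310,::-1],(400,300),interpolation=cv2.INTER_CUBIC))
E
```

```text
time: 7.5
tool_pos: [0.5764, 0.2889, 0.3732]
tool_rot: [-2.539, 1.569, -2.77]
contact_force: [-0.2, 0.0, 0.4]
opening: 0.0006
time: 8.12
tool_pos: [0.5346, 0.1123, 0.5123]
tool_rot: [-0.517, 1.57, -0.747]
contact_force: [0.6, -0.6, -0.5]
opening: 0.0002
rows cm [ -0.5654 -34.4767   9.0344] spin -0.2790742733794449 tcp [0.5346 0.1123 0.5123] xaxis [ 0.0003 -0.0002 -1.    ] F [ 0.6159 -0.552  -0.5467] t 8.125
```

View pics/a2.png

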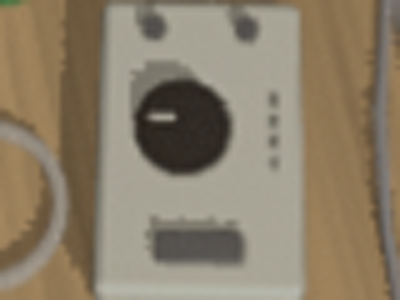

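The controller, dial and ring are exactly where they were before, with the key sprung up at crop (198,245). Next is the feeder.

```bash
python3 -m jog '[{"fingers":1.0,"x":-0.5,"y":-6,"z":1.5,"spin":0},{"fingers":1.0,"x":-0.5,"y":-12,"z":3,"spin":0},{"fingers":1.0,"x":-0.5,"y":-18,"z":4.5,"spin":0},{"fingers":1.0,"x":-0.5,"y":-24,"z":6,"spin":0},{"fingers":1.0,"x":-0.5,"y":-30,"z":8,"spin":0}]'
python3 -m jog '[{"fingers":1.0,"x":0,"y":-2,"z":0.5,"spin":0},{"fingers":1.0,"x":0,"y":-4.2,"z":1,"spin":0},{"fingers":1.0,"x":0,"y":-4.2,"z":1,"spin":0},{"fingers":1.0,"x":0,"y":-4.2,"z":1,"spin":0}]'
python3 d.py .544 -.244 .30 -12.9
```

```text
time: 8.8
tool_pos: [0.5443, -0.1977, 0.5173]
tool_rot: [2.148, 1.571, 1.917]
contact_force: [0.4, 0.0, 0.2]
opening: 0.0007
time: 9.3
tool_pos: [0.545, -0.2378, 0.5174]
tool_rot: [1.256, 1.57, 1.027]
contact_force: [-0.1, -0.1, -0.3]
opening: 0.0004
rows cm [ 3.9425 -0.6289  0.0435] spin -0.23740559672119232 tcp [ 0.545  -0.2378  0.5174] xaxis [ 0.0002  0.0003 -1.    ] F [-0.1271 -0.0571 -0.2676] t 9.3
```

```bash
python3 -m jog '[{"fingers":1.0,"x":2,"y":-0.6,"z":0,"spin":0},{"fingers":1.0,"x":4,"y":-0.6,"z":0,"spin":0},{"fingers":1.0,"x":4.5,"y":-0.6,"z":0,"spin":0},{"fingers":1.0,"x":4.5,"y":-0.6,"z":0,"spin":0}]'
python3 d.py .544 -.244 .2705 -12.9
python3 - <<'E'
from h import *
s=robot.read_camera("scene");t=robot.read_camera("top")
o=robot.observe();tip=o["tool_pos"]+R_tool()[:,0]*.178
ims=[]
for p in (s,t):
    im=p["color"][:,:,::-1].copy();q=proj(p,[tip,[.544,-.244,.2705]]);print(q)
    x,y=map(int,q[1]);x0=x-40;y0=y-30
    ims.append(cv2.resize(im[y0:y0+60,x0:x0+80],(400,300),interpolation=cv2.INTER_CUBIC));print(x0,y0)
cv2.imwrite("pics/a3.png",np.hstack(ims))
E
```

```text
time: 9.8
tool_pos: [0.5437, -0.244, 0.4727]
tool_rot: [-0.171, 1.57, -0.4]
contact_force: [0.0, -0.3, -0.1]
opening: 0.0005
rows cm [2.4224 0.0056 0.0327] spin -0.24522018780730725 tcp [ 0.5437 -0.244   0.4727] xaxis [ 0.0003 -0.0001 -1.    ] F [ 0.0341 -0.3333 -0.1499] t 9.8
[[235.1548  91.5081]
 [235.6476  99.4975]]
195 69
[[357.5155 203.0368]
 [354.9564 203.6452]]
314 173
```

View pics/a3.png

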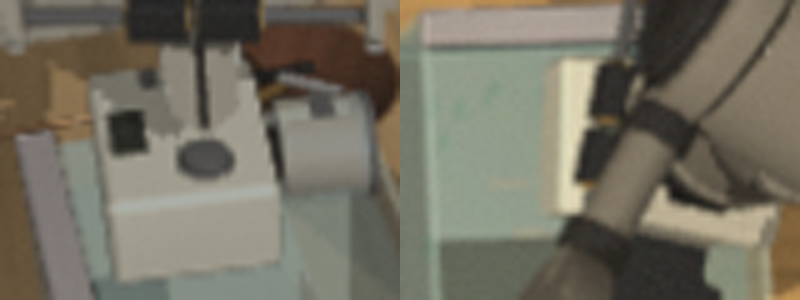

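The grey fingertips, with the slit between them, end at about (203,128) in the left crop. The round feed key is directly below at (206,158), and the offset matches the prediction to about 1 px. Descending.

```bash
python3 -m jog '[{"fingers":1.0,"x":1,"y":0.1,"z":0,"spin":0},{"fingers":1.0,"x":1.7,"y":0.1,"z":0,"spin":0},{"fingers":1.0,"x":1.9,"y":0.1,"z":0,"spin":0},{"fingers":1.0,"x":1.9,"y":0.1,"z":0,"spin":0}]'
python3 d.py .544 -.244 .2705 -12.9
python3 -m jog '[{"fingers":1.0,"x":0.2,"y":0,"z":0,"spin":0},{"fingers":1.0,"x":0.4,"y":0,"z":0,"spin":0},{"fingers":1.0,"x":0.5,"y":0,"z":0,"spin":0},{"fingers":1.0,"x":0.5,"y":0,"z":0,"spin":0}]'
python3 d.py .544 -.244 .2705 -12.9
```

```text
time: 10.4
tool_pos: [0.5437, -0.2439, 0.453]
tool_rot: [2.986, 1.57, 2.755]
contact_force: [0.2, 0.2, -0.4]
opening: 0.0006
rows cm [ 0.4496 -0.0002  0.0319] spin -0.3179464409424497 tcp [ 0.5437 -0.2439  0.453 ] xaxis [-0.0003  0.0001 -1.    ] F [ 0.1983  0.1658 -0.3539] t 10.4
time: 10.9
tool_pos: [0.5437, -0.2439, 0.4484]
tool_rot: [-0.55, 1.57, -0.78]
contact_force: [-0.2, 0.7, 0.6]
opening: 0.0005
rows cm [-0.0117 -0.0064  0.036 ] spin -0.31381503387021326 tcp [ 0.5437 -0.2439  0.4484] xaxis [ 0.0002 -0.0002 -1.    ] F [-0.2051  0.6709  0.5721] t 10.9
```

```bash
python3 -m jog '[{"fingers":1.0,"x":0.1,"y":0,"z":0,"spin":0},{"fingers":1.0,"x":0.2,"y":0,"z":0,"spin":0},{"fingers":1.0,"x":0.2,"y":0,"z":0,"spin":0}]'
python3 -m jog '[{"fingers":1.0,"x":0.1,"y":0,"z":0,"spin":0},{"fingers":1.0,"x":0.1,"y":0,"z":0,"spin":0}]'
python3 -m jog '[{"fingers":1.0,"x":0.1,"y":0,"z":0,"spin":0},{"fingers":1.0,"x":0.1,"y":0,"z":0,"spin":0}]'
```

```text
time: 11.28
tool_pos: [0.5437, -0.2438, 0.4464]
tool_rot: [-0.577, 1.57, -0.807]
contact_force: [0.3, -0.7, 3.2]
opening: 0.0005
time: 11.52
tool_pos: [0.5437, -0.2439, 0.4453]
tool_rot: [-0.606, 1.57, -0.837]
contact_force: [-0.2, -0.8, 3.2]
opening: 0.0007
time: 11.78
tool_pos: [0.5437, -0.2439, 0.4443]
tool_rot: [-0.671, 1.571, -0.902]
contact_force: [-2.0, 0.5, 4.7]
opening: 0.0002
```

```bash
python3 -m jog '[{"fingers":1.0,"x":0.05,"y":0,"z":0,"spin":0},{"fingers":1.0,"x":0.05,"y":0,"z":0,"spin":0}]'
python3 -m jog '[{"fingers":1.0,"x":0.05,"y":0,"z":0,"spin":0},{"fingers":1.0,"x":0.05,"y":0,"z":0,"spin":0}]'
```

```text
time: 12.02
tool_pos: [0.5437, -0.2439, 0.4438]
tool_rot: [-0.71, 1.57, -0.941]
contact_force: [-0.9, 1.4, 4.6]
opening: 0.0002
time: 12.28
tool_pos: [0.5436, -0.2438, 0.4438]
tool_rot: [-0.494, 1.57, -0.724]
contact_force: [-1.4, 0.7, 7.4]
opening: 0.0006
```

Bottomed again: the position stopped and the force stepped from 4.6 to 7.4 N. Releasing and drawing clear.

```bash
python3 -m jog '[{"fingers":1.0,"x":-0.3,"y":0,"z":0,"spin":0},{"fingers":1.0,"x":-1,"y":0,"z":0,"spin":0},{"fingers":1.0,"x":-4,"y":0,"z":0,"spin":0},{"fingers":1.0,"x":-8,"y":0,"z":0,"spin":0},{"fingers":1.0,"x":-8,"y":0,"z":-5,"spin":0}]'
python3 -m jog '[{"fingers":1.0,"x":0,"y":5,"z":-3,"spin":0},{"fingers":1.0,"x":0,"y":11,"z":-5,"spin":0},{"fingers":1.0,"x":0,"y":17,"z":-7,"spin":0},{"fingers":1.0,"x":0,"y":17,"z":-7,"spin":0},{"fingers":1.0,"x":0,"y":17,"z":-7,"spin":0}]'
python3 - <<'E'
from h import *
s=robot.read_camera("scene");t=robot.read_camera("top")
a=s["color"][:,:,::-1];b=t["color"][:,:,::-1]
cv2.imwrite("pics/e.png",np.vstack([np.hstack([cv2.resize(a[70:130,196:276],(400,300)),cv2.resize(cv2.imread("pics/scene0.png")[70:130,196:276],(400,300))]),cv2.resize(np.hstack([a,b]),(800,300))]))
E
```

```text
time: 12.9
tool_pos: [0.4966, -0.2333, 0.5255]
tool_rot: [-0.32, 1.564, -0.55]
contact_force: [-1.3, -0.3, -0.9]
opening: 0.0003
time: 13.52
tool_pos: [0.4659, -0.051, 0.5231]
tool_rot: [-1.676, 1.57, -1.906]
contact_force: [-0.3, -0.1, -0.2]
opening: 0.0001
```

View pics/e.png

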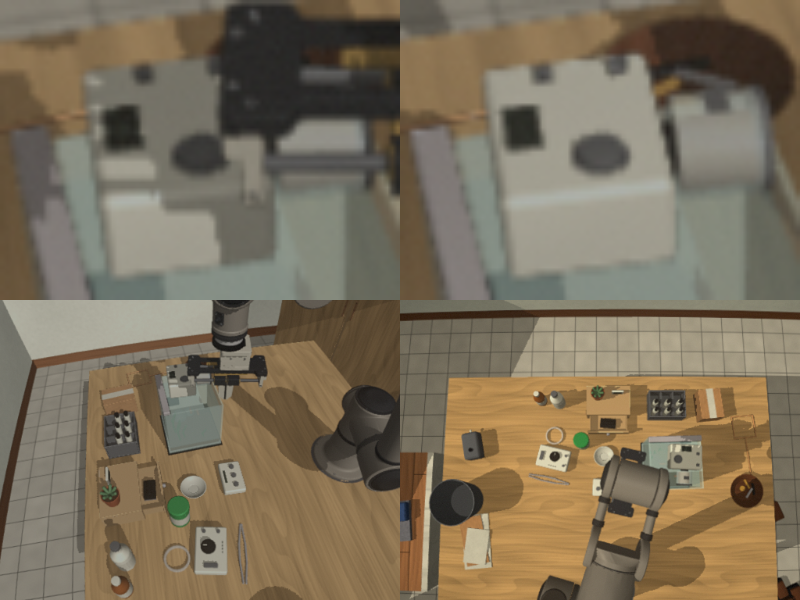

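The feed key is at its original place and height, at crop (200,154) both before and after. Everything else is unmoved and the hand is clear in the air.

```bash
python3 -c "
from cell import robot
o=robot.observe();print(o['time'],o['tool_pos'],o['contact_force'],abs(o['qvel']).max());print(robot.hand_in())"
```

```text
13.625 [ 0.46603773 -0.05203956  0.52289648] [-0.50844768 -0.40472373 -0.44124404] 0.01144387162951829
the job is handed in; nothing more can be done
None
```

I pressed the pause key first and then the feed key, each with closed fingertips, and handed the job in at 13.6 s.

- **Presses:** I pushed each key straight down until it stopped. The position stalled about 4.7 to 4.8 mm below the key's nominal top height, and the force stepped up to about 8.3 N on the pause key and 7.4 N on the feed key. Both are well under 20 N. There was up to 3.6 N of sideways force on the pause key at the bottom. I couldn't read the key travel directly, so "fully down" rests on the stall and the force step.
- **After each press:** The pictures showed both keys back up. The controller, dial, small controller keys and ring looked exactly as before, and I saw nothing else disturbed. A last wide view had the hand partly covering the dimmer in the top camera, but the scene camera showed it in place.
- **Hand:** It ended up clear, with the fingertips about 0.34 m above the shelf, almost still and touching nothing. The remaining force reading was under about 0.5 N per axis, which is sensor noise.
- **Disagreement:** The two cameras differed by about 9 mm in y on the feed key. I aimed at the middle, and the press landed on the key.

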